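# Tailpieces on the stall board in order of length

## Task

Lay the four black tailpieces on the four cork rests of the stall's board in order of length, shortest on the left and longest on the right as seen from the robot, one on each rest, flat, arched side up, centred and straight along the rest. One of them is still clamped in the drilling jig: swing its hold-down bar right up before you disturb that tailpiece, then slide it out from under the end lip.

Things in the scene. Friction and masses are not known exactly. Their poses are not given: they have to be found in the camera images.
- tail_75: Black ebony violin tailpiece, 75 mm long, tapered: 31 mm wide at one end (pale fret, string slots), 24.5 at mid-length, 18 at the other; 8 mm thick at the edges, 11 along its arched middle. Origin: underside, mid-length; x to the narrow end, z up out of the arch. Loose, flat on the bench; pinch across its width at mid-length (balances 3 to 9 mm nearer the wide end).
- tail_94: Black ebony violin tailpiece, 94 mm long, tapered: 37 mm wide at one end (pale fret, string slots), 28.5 at mid-length, 20 at the other; 8.5 mm thick at the edges, 12 along its arched middle. Origin: underside, mid-length; x to the narrow end, z up out of the arch. Loose, flat on the bench; pinch across its width at mid-length (balances 3 to 9 mm nearer the wide end).
- tail_113: Tailpiece like the others, 113 mm long, 43 / 32.5 / 22 mm wide, 9 mm thick at the edges, 13 in the middle; same origin and axes. Lies in the jig on a bed 22 mm wide, 40 mm above the bench, sides free at mid-length, the hold-down's foot on it. The last 12 mm of its narrow end are under a fixed lip: with the bar up, slide it 15 to 25 mm to its wide end (-x) along the bed, then lift.
- tail_132: Black ebony violin tailpiece, 132 mm long, tapered: 48 mm wide at one end (pale fret, string slots), 36.5 at mid-length, 25 at the other; 9.5 mm thick at the edges, 14 along its arched middle. Origin: underside, mid-length; x to the narrow end, z up out of the arch. Loose, flat on the bench; pinch across its width at mid-length (balances 3 to 9 mm nearer the wide end).
- rest_1: The leftmost (largest y) of four fixed cork-topped rests in a row, 72 mm apart, on a dark board 286 x 110 x 12 mm on the bench. 64 mm long, 24 wide, 12 high: cork top 24 mm above the bench. Origin: centre of its underside, on the board; x along its length, y left along the row, z up. All tailpieces overhang it at both ends.
- rest_2: The second from the left of four fixed cork-topped rests in a row, 72 mm apart, on a dark board 286 x 110 x 12 mm on the bench. 64 mm long, 24 wide, 12 high: cork top 24 mm above the bench. Origin: centre of its underside, on the board; x along its length, y left along the row, z up. All tailpieces overhang it at both ends.
- rest_3: The third from the left of four fixed cork-topped rests in a row, 72 mm apart, on a dark board 286 x 110 x 12 mm on the bench. 64 mm long, 24 wide, 12 high: cork top 24 mm above the bench. Origin: centre of its underside, on the board; x along its length, y left along the row, z up. All tailpieces overhang it at both ends.
- rest_4: The rightmost (smallest y) of four fixed cork-topped rests in a row, 72 mm apart, on a dark board 286 x 110 x 12 mm on the bench. 64 mm long, 24 wide, 12 high: cork top 24 mm above the bench. Origin: centre of its underside, on the board; x along its length, y left along the row, z up. All tailpieces overhang it at both ends.
- holddown (a joint): Angle of the steel hold-down bar on the wooden drilling jig (base 175 x 90 mm, fixed), rad: 0 = down on tail_113, grows as the handle is raised, to 1.75 at the stop; from about 1.4 it is clear of a gripper at the tailpiece. The hinge is stiff: about 3 N at the handle lifts it, and it stays where it is left; raised, it reaches 200 mm above the bench.
- holddown_grip (a point): Centre of the bar's handle: a dark wooden roller, 20 mm across, 26 mm long, lying parallel to the hinge, on a stem; 88 mm above the bench when down. Pinch its two flat ends; it can turn in the fingers. With the bar down the hinge axis, level and square to tail_113's length, lies 118 mm from here along tail_113's +x and 22 mm lower; the handle swings up and over towards it.

How it is judged:
On the way:
1. the hold-down bar is swung up (beyond 1.0 rad) while the clamped tailpiece is still where it was (within 10 mm) (value of joint holddown above 1 rad and distance of tail_113 from where it was at the start of the episode below 0.01 m), for 0.1 s.
At the end, for the whole second after the job is handed in: From left to right the 75, 94, 113 and 132 mm tailpieces lie on the rests, released and at rest: origin within 15 mm of the rest's centre, length within 0.2 rad of the rest's (either way round), underside on the cork (within 3 mm), arched side up (tilt under 0.12 rad) (horizontal distance between tail_75 and rest_1 below 0.015 m and angle between the x axis of tail_75 and the x axis of rest_1, either way round below 0.2 rad and angle between each of tail_75, tail_94, tail_113, tail_132's own z axis and vertical below 0.12 rad and z of tail_75 in the frame of rest_1 between 0.009 and 0.015 m and linear speed of each of tail_75, tail_94, tail_113, tail_132 below 0.02 m/s and horizontal distance between tail_94 and rest_2 below 0.015 m and angle between the x axis of tail_94 and the x axis of rest_2, either way round below 0.2 rad and z of tail_94 in the frame of rest_2 between 0.009 and 0.015 m and horizontal distance between tail_113 and rest_3 below 0.015 m and angle between the x axis of tail_113 and the x axis of rest_3, either way round below 0.2 rad and z of tail_113 in the frame of rest_3 between 0.009 and 0.015 m and horizontal distance between tail_132 and rest_4 below 0.015 m and angle between the x axis of tail_132 and the x axis of rest_4, either way round below 0.2 rad and z of tail_132 in the frame of rest_4 between 0.009 and 0.015 m); the robot touches nothing.
It also fails if it takes over 122 s, if anything falls off the work surface, if the arm or the gripper's body presses on something with over 40 N, if the wrist force passes 120 N, or if a joint passes its speed limit or range.

## Robot

A 7-joint arm with a two-finger parallel gripper is mounted at the origin on the work surface. World frame = base frame: x ahead of the robot, y to its left, z up, the work surface at z = 0. Lengths are in m, angles in rad, forces in N, time in s.
With the tool pointing down it reaches from about 0.35 to 0.9 m from the base axis. Payload 8.1 kg.
Tool frame: the origin (TCP) lies midway between the tips of the shut fingers; the grasp point (between the pads) lies 19 mm behind it; z points along the fingers, y is the line along which they close (so a half turn about z gives the same grasp; the last joint's range is limited). The gripper opens to 85 mm and grips with 20 to 120 N. Pads are 22 mm wide; open, the fingers measure 114 mm over their backs; the gripper's body (76 mm by 85 mm) begins 54 mm behind the grasp point. The pads swing forward as they close: fully open they stand 13 mm farther back than shut.
Start: joints at [1.233, 0.434, 0.025, 1.573, -0.012, 1.134, -0.075], TCP at [0.145, -0.608, 0.231] pointing down, gripper open.
Joint ranges: [-2.62, 2.62], [-0.44, 2.09], [-1.27, 1.32], [0.08, 2.57], [-1.32, 4.46], [0.12, 2], [-2.74, 2.74]. Speed limits (rad/s): [2.22, 2.22, 3.01, 3.01, 3.14, 3.14, 3.14].

## Interface

Orientations are given as a unit quaternion [x, y, z, w].
In Python, from workcell import robot gives the robot as it stands. The module is installed in compiled form; this text tells all that it offers. Calls block until the motion is done:
- robot.goto(position, orientation): joint-space move of the TCP to a pose.
- robot.movel(position, rotation=None, max_speed=0.15): straight line of the TCP; rotation=None keeps the orientation; max_speed is the mean speed in m/s.
- robot.set_joints(angles): joint-space move.
- robot.ungrasp() and robot.gripper_close(grasp_force=None): open the fingers fully, or close them until they stop; grasp_force is the grip in N (None keeps the last).
- robot.wait(seconds).
- robot.solve_ik(position, orientation): joint angles nearest the present ones, or None.
- robot.read_state(): the state.
- robot.snapshot(name): name is "scene" or "top" or "wrist"; returns (picture, depth): 400x640x3 uint8, blue, green, red; 400x640 float32, m along the optical axis (not along the pixel's ray), 0 where there is no reading.
- robot.get_calibration(name): a dict with "camera_matrix" (3x3 intrinsics, pixels), "dist" ([k1, k2, p1, p2, k3] as OpenCV has them; the pictures are not rectified), "R" (3x3) and "t" (3): a world point X has camera coordinates R X + t; the wrist camera has in their place "tool_from_camera" (4x4, takes a point from camera to tool coordinates, whose origin is the TCP and whose axes are the flange's). Camera axes: x right, y down, z forward; pixel columns grow to the right and rows downward; lengths in m; the calibration is good to about 2 mm. A picture is of the moment at which its call begins: read the wrist's pose just before it. get_calibration takes no time and is no camera call.
A pose or a line that the arm cannot do raises robot.IKError and nothing moves.
- robot.close_job(): hands the job in; it is judged then, once.
The state is a dict: "time_s": time; "joints": joint angles; "joint_velocities": joint speeds; "tau": joint torques, N m; "eef_pos": TCP position; "orientation": TCP orientation; "force": force on the tool from outside, world axes, zero at the start; "moment": the same for the moment, N m; "grip_width": finger opening in m; "grip_force": force on a finger pad.
Only numpy, scipy, OpenCV 4.12 (cv2) and the standard library are available. Lean on these libraries where they do the work, as an engineer would, in place of code of your own. Each camera call takes 0.05 s, during which the arm holds its last target. There are 200 camera calls.

## Working session

There is one attempt and no reset: what is moved stays moved. The work goes in short steps, each a Python script; the robot and the scene stay as the last script left them, time stands still between calls to the robot, and variables do not carry over. Pictures are saved under pics/ and viewed, at most 14 in all, crops included, and the job is handed in when it is done.

```bash
mkdir -p pics
python3 - <<'E'
from workcell import robot
import cv2,numpy as np
for n in("top","scene"):
    p,d=robot.snapshot(n); cv2.imwrite(f"pics/{n}0.png",p); np.save(f"{n}0.npy",d)
    c=robot.get_calibration(n); print(n,{k:np.round(v,4).tolist() for k,v in c.items()})
c=robot.get_calibration("wrist");print({k:np.round(v,4).tolist() for k,v in c.items()})
s=robot.read_state();print(s)
E
```

```text
top {'camera_matrix': [[408.0374, 0.0, 323.465], [0.0, 408.0374, 197.3194], [0.0, 0.0, 1.0]], 'dist': [-0.1023, 0.0, 0.0, 0.0, 0.0], 'R': [[-0.0148, -0.9999, -0.0065], [-0.9834, 0.0157, -0.181], [0.1811, 0.0037, -0.9835]], 't': [-0.0097, 0.583, 0.9594]}
scene {'camera_matrix': [[369.0865, 0.0, 319.6052], [0.0, 369.0865, 202.5554], [0.0, 0.0, 1.0]], 'dist': [-0.0135, 0.0, 0.0, 0.0, 0.0], 'R': [[-0.7498, 0.6616, -0.0123], [0.5445, 0.6063, -0.5796], [-0.376, -0.4413, -0.8148]], 't': [0.4404, -0.2492, 1.0195]}
{'camera_matrix': [[297.616, 0.0, 315.7308], [0.0, 297.616, 198.4536], [0.0, 0.0, 1.0]], 'dist': [-0.0202, 0.0, 0.0, 0.0, 0.0], 'tool_from_camera': [[-0.0006, -0.9528, -0.3035, 0.0775], [1.0, -0.001, 0.0011, 0.0004], [-0.0014, -0.3035, 0.9528, -0.1417], [0.0, 0.0, 0.0, 1.0]]}
{'time_s': 0.1, 'joints': array([ 1.2334071 ,  0.43517938,  0.02496852,  1.57401869, -0.01160642,
        1.13401729, -0.07508447]), 'joint_velocities': array([ 0.00130346, -0.00073772,  0.00018335, -0.00235296, -0.00151589,
        0.00028052,  0.00163466]), 'tau': array([ 2.88921627e-03, -6.71761680e+01,  1.02761060e+00, -3.16904211e+01,
        1.56902644e-02,  7.13920046e-03,  8.07254594e-06]), 'eef_pos': array([ 0.14524236, -0.60740788,  0.23058333]), 'orientation': array([ 9.93119944e-01,  1.17099232e-01, -1.48996073e-04, -7.23655236e-04]), 'force': array([-0.62129849, -0.0321811 ,  0.10331697]), 'moment': array([-0.01223006, -0.04665957,  0.0136465 ]), 'grip_force': 0.0, 'grip_width': 0.08498515024566752}
```

View pics/top0.png

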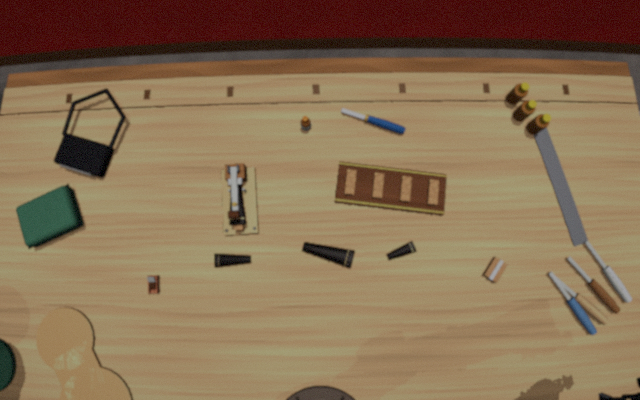

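View pics/scene0.png

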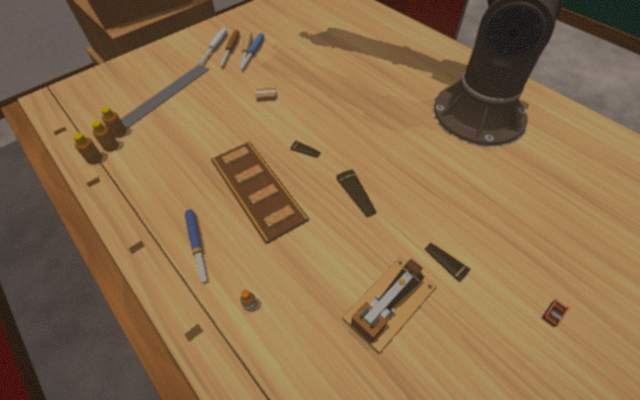

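The top picture shows the jig at (237,200) with its handle at the near end (~(237,225)) and hinge at the far end. The loose tailpieces are at (233,260), (328,254) and (402,250), and the board is at (391,188) with four cork rests. Next I'll measure these.

```bash
cat > h.py <<'E'
from workcell import robot
import cv2,numpy as np
def ray(n,uv,pose=None):
    c=robot.get_calibration(n); uv=np.asarray(uv,float).reshape(-1,1,2)
    q=cv2.undistortPoints(uv,c["camera_matrix"],np.asarray(c["dist"])).reshape(-1,2)
    q=np.c_[q,np.ones(len(q))]
    if n=="wrist":
        from scipy.spatial.transform import Rotation as Ro
        T=np.array(c["tool_from_camera"]);R=Ro.from_quat(pose[1]).as_matrix()
        return R@T[:3,3]+pose[0],(R@T[:3,:3]@q.T).T
    R=np.array(c["R"]);return -R.T@np.array(c["t"]),q@R
def onplane(n,uv,z,pose=None):
    o,d=ray(n,uv,pose); return o+d*((z-o[2])/d[:,2])[:,None]
def axis(pts):
    """centre, yaw, length, width of min-area rectangle of xy points (m)"""
    (c,s,a)=cv2.minAreaRect((pts[:,:2]*1000).astype(np.float32))
    b=cv2.boxPoints((c,s,a))/1000
    e=[b[1]-b[0],b[2]-b[1]]; l=[np.linalg.norm(x) for x in e]; i=int(np.argmax(l))
    return np.array(c)/1000,np.arctan2(e[i][1],e[i][0]),max(l),min(l)
E
python3 - <<'E'
from h import *
im=cv2.imread("pics/top0.png");hsv=cv2.cvtColor(im,cv2.COLOR_BGR2HSV)
m=((hsv[...,2]<75)).astype(np.uint8)
for name,(x0,y0,x1,y1),z in(("94",(205,245,262,276),.008),("132",(292,235,366,274),.009),("75",(380,236,424,266),.008)):
    s=np.zeros_like(m);s[y0:y1,x0:x1]=m[y0:y1,x0:x1]
    cs,_=cv2.findContours(s,cv2.RETR_EXTERNAL,cv2.CHAIN_APPROX_NONE);c=max(cs,key=cv2.contourArea)
    p=onplane("top",c,z);print(name,cv2.boundingRect(c),np.round(axis(p),4) if 0 else [np.round(v,4) for v in axis(p)])
# cork
b=im[150:225,325:455];hb=hsv[150:225,325:455]
print("cork px",hsv[181,350],"board",hsv[185,364],"trim",hsv[210,400])
s=np.zeros_like(m);s[168:204,340:442]=(hsv[168:204,340:442,2]>120)
cs,_=cv2.findContours(s,cv2.RETR_EXTERNAL,cv2.CHAIN_APPROX_NONE)
for c in sorted(cs,key=lambda c:c[:,0,0].mean()):
    if cv2.contourArea(c)>80:
        p=onplane("top",c,.024);print(cv2.boundingRect(c),[np.round(v,4) for v in axis(p)])
cr=im[150:245,210:270];cv2.imwrite("pics/jig.png",cv2.resize(cr,None,fx=6,fy=6,interpolation=cv2.INTER_CUBIC))
sc=cv2.imread("pics/scene0.png")[245:360,330:480]
cv2.imwrite("pics/jig_s.png",cv2.resize(sc,None,fx=5,fy=5,interpolation=cv2.INTER_CUBIC))
cv2.imwrite("pics/mid.png",cv2.resize(im[155:280,205:460],None,fx=3,fy=3,interpolation=cv2.INTER_CUBIC))
E
```

```text
94 (215, 254, 35, 13) [array([0.4327, 0.217 ]), np.float32(1.565), np.float32(0.0881), np.float32(0.0304)]
132 (303, 243, 51, 25) [array([ 0.4469, -0.0258]), np.float32(1.3179), np.float32(0.1268), np.float32(0.0415)]
75 (388, 244, 24, 15) [array([ 0.4456, -0.2084]), np.float32(-1.1378), np.float32(0.0611), np.float32(0.0225)]
cork px [ 15 120 153] board [ 12 164  90] trim [ 17 111 113]
(345, 169, 12, 26) [array([ 0.6291, -0.0877]), np.float32(-0.1266), np.float32(0.0647), np.float32(0.0253)]
(373, 172, 11, 26) [array([ 0.6195, -0.1595]), np.float32(-0.123), np.float32(0.0647), np.float32(0.025)]
(400, 176, 12, 25) [array([ 0.609 , -0.2306]), np.float32(-0.125), np.float32(0.0643), np.float32(0.0258)]
(377, 168, 65, 9) [array([ 0.6514, -0.2421]), np.float32(1.5576), np.float32(0.1677), np.float32(0.0214)]
(428, 179, 11, 25) [array([ 0.5997, -0.3017]), np.float32(-0.138), np.float32(0.0642), np.float32(0.0245)]
```

View pics/jig.png

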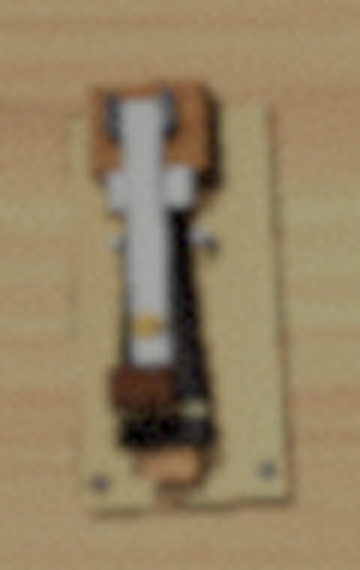

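View pics/jig_s.png

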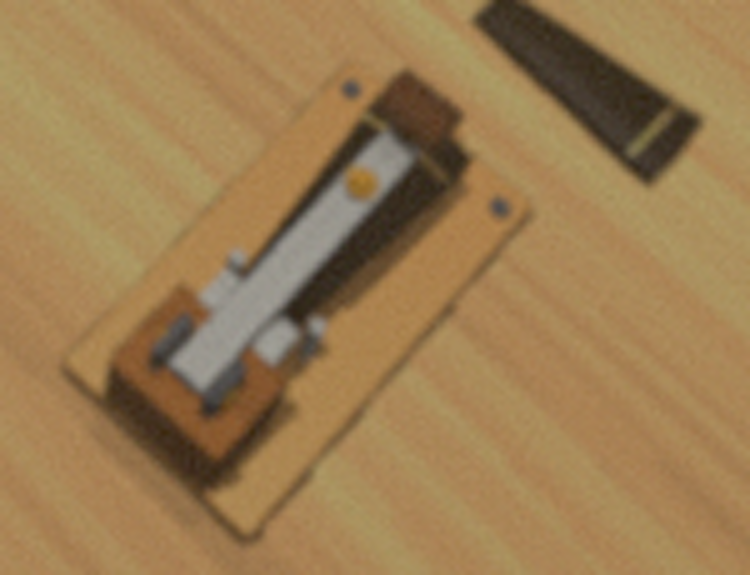

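View pics/mid.png

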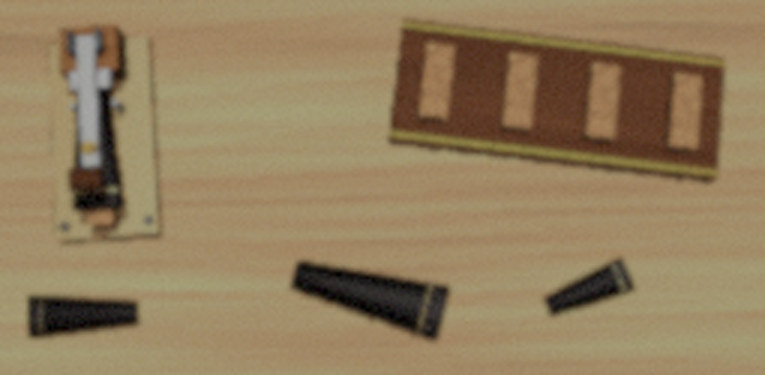

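The crops show the handle roller at about top (233.8,214.7) and scene (413.6,266). The jig's base edges are clear, and the hinge and lip are at its far end. The rests measured consistently: 64×25 mm, 72 mm apart, yaw −0.127. Next I'll refine the tailpieces and jig, then look from the wrist.

```bash
cat >> h.py <<'E'
from scipy.spatial.transform import Rotation as Ro
def down(yaw,near=True):
    return (Ro.from_euler('z',yaw)*Ro.from_euler('x',np.pi)).as_quat()
def ik(p,yaw):
    """down pose; of the two equivalent yaws the one with the smaller joint change"""
    best=None;j0=robot.read_state()["joints"]
    for k in(-1,0,1):
        q=robot.solve_ik(list(p),list(down(yaw+k*np.pi)))
        if q is not None:
            c=np.abs(np.array(q)-j0).max()+ .5*abs(q[6])
            if best is None or c<best[0]: best=(c,q,down(yaw+k*np.pi))
    return best
def snapw(fn):
    s=robot.read_state();p,d=robot.snapshot("wrist");cv2.imwrite(fn,p)
    np.savez(fn+".npz",p=s["eef_pos"],q=s["orientation"],d=d);return p,d,(s["eef_pos"],s["orientation"])
E
python3 - <<'E'
from h import *
im=cv2.imread("pics/top0.png");hsv=cv2.cvtColor(im,cv2.COLOR_BGR2HSV);print(hsv[265,150:154],hsv[250,411])
m=((hsv[...,2]<95)).astype(np.uint8)
for name,(x0,y0,x1,y1),z in(("94",(205,245,262,276),.007),("132",(292,235,366,274),.008),("75",(380,236,424,266),.007)):
    s=np.zeros_like(m);s[y0:y1,x0:x1]=m[y0:y1,x0:x1]; s=cv2.morphologyEx(s,cv2.MORPH_CLOSE,np.ones((5,5)))
    cs,_=cv2.findContours(s,cv2.RETR_EXTERNAL,cv2.CHAIN_APPROX_NONE);c=max(cs,key=cv2.contourArea)
    p=onplane("top",c,z);print(name,[np.round(v,4) for v in axis(p)])
f=lambda x,y:(210+x/6-.4,150+y/6-.4)
c=onplane("top",[f(95,515),f(290,497),f(266,100),f(70,115)],.012)
print("base",c.round(4),[np.linalg.norm(c[i]-c[i-1]).round(4) for i in range(4)],
 [np.arctan2(*(c[a]-c[b])[[1,0]]).round(4) for a,b in((2,1),(3,0))],c.mean(0))
o1,d1=ray("top",[f(143,388)]);o2,d2=ray("scene",[(330+418/5-.4,245+105/5-.4)])
A=np.c_[d1[0],-d2[0]];t=np.linalg.lstsq(A,o2-o1,rcond=None)[0];print("handle",o1+d1[0]*t[0],o2+d2[0]*t[1])
h=onplane("top",[f(143,388)],.095)[0];print(h)
b=ik((h[0]-.0,h[1]-.0,.26),0.);print(b)
robot.set_joints(b[1]);snapw("pics/w1.png");print(robot.read_state()["time_s"],robot.read_state()["eef_pos"])
E
```

```text
[[ 20  89 161]
 [ 20  89 161]
 [ 19  87 164]
 [ 20  87 159]] [22 77 73]
94 [array([0.4328, 0.216 ]), np.float32(1.565), np.float32(0.0908), np.float32(0.0305)]
132 [array([ 0.444 , -0.0256]), np.float32(1.3747), np.float32(0.1285), np.float32(0.0444)]
75 [array([ 0.4481, -0.2128]), np.float32(-1.193), np.float32(0.073), np.float32(0.0252)]
base [[0.4951 0.2341 0.012 ]
 [0.5019 0.1503 0.012 ]
 [0.6764 0.1634 0.012 ]
 [0.6714 0.2503 0.012 ]] [np.float64(0.177), np.float64(0.0841), np.float64(0.1751), np.float64(0.087)] [np.float64(0.0748), np.float64(0.0915)] [0.58619864 0.19952199 0.012     ]
handle [0.53856224 0.1971392  0.08837437] [0.53795942 0.19810273 0.08850726]
[0.5376029  0.19562524 0.095     ]
(np.float64(1.499266330634156), array([ 0.30346388,  0.57504428, -1.15243846,  1.60283191,  0.53862339,
        1.3204712 ,  0.64371871]), array([6.12323400e-17, 1.00000000e+00, 6.12323400e-17, 3.74939946e-33]))
3.2833 [0.53794141 0.19483056 0.25981582]
```

View pics/w1.png

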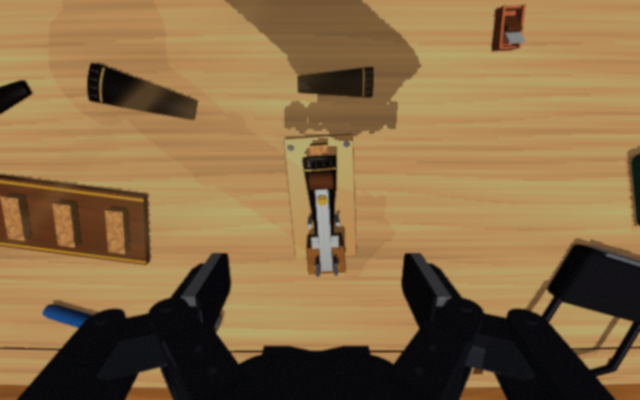

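The wrist view shows the jig at (320,205) with the roller at about (320,180), tail_94 at (336,82) and tail_132 at (143,92). I'll zoom in on the jig and re-measure.

Run:
```python
from h import *
im=cv2.imread("pics/w1.png");z=np.load("pics/w1.png.npz");P=(z["p"],z["q"]);d=z["d"]
hsv=cv2.cvtColor(im,cv2.COLOR_BGR2HSV)
m=((hsv[...,2]<60)).astype(np.uint8)
for name,(x0,y0,x1,y1),zz in(("94",(290,62,382,100),.007),("132",(80,55,205,125),.008)):
    s=np.zeros_like(m);s[y0:y1,x0:x1]=m[y0:y1,x0:x1]; s=cv2.morphologyEx(s,cv2.MORPH_CLOSE,np.ones((7,7)))
    cs,_=cv2.findContours(s,cv2.RETR_EXTERNAL,cv2.CHAIN_APPROX_NONE);c=max(cs,key=cv2.contourArea)
    p=onplane("wrist",c,zz,P);print(name,[np.round(v,4) for v in axis(p)])
cv2.imwrite("pics/w1c.png",cv2.resize(im[130:280,275:370],None,fx=4,fy=4,interpolation=cv2.INTER_CUBIC))
c=robot.get_calibration("wrist")
for uv in[(320,182),(320,178),(322,215),(320,163),(320,160)]:
    o,r=ray("wrist",[uv],P);dd=d[uv[1]-1:uv[1]+2,uv[0]-1:uv[0]+2];T=np.array(c["tool_from_camera"])
    print(uv,(o+r[0]*np.median(dd)).round(4))
```

```text
94 [array([0.434 , 0.2191]), np.float32(-1.5708), np.float32(0.0899), np.float32(0.0338)]
132 [array([ 0.4406, -0.0605]), np.float32(1.2065), np.float32(0.0656), np.float32(0.046)]
(320, 182) [0.5391 0.1983 0.0969]
(320, 178) [0.5349 0.1983 0.096 ]
(322, 215) [0.5872 0.2011 0.0683]
(320, 163) [0.5274 0.1988 0.0523]
(320, 160) [0.5238 0.1988 0.0521]
```

View pics/w1c.png

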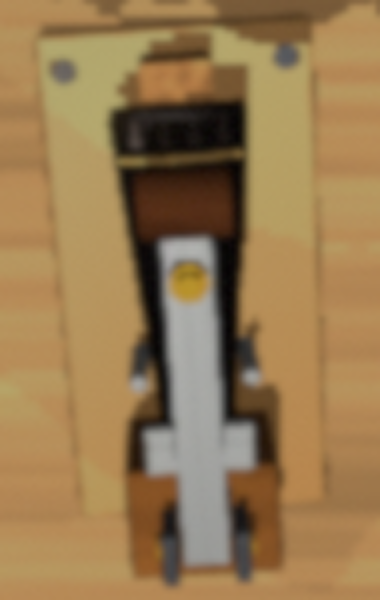

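Run:
```python
from h import *
z=np.load("pics/w1.png.npz");P=(z["p"],z["q"])
f=lambda x,y:(275+x/4-.4,130+y/4-.4)
w=lambda x,y,h:onplane("wrist",[f(x,y)],h,P)[0]
c=[w(*a,.012) for a in((38,32),(312,18),(323,500),(84,515))]
print("base",np.round(c,4),[np.linalg.norm(c[i]-c[i-1]).round(4) for i in range(4)],"yaws",[np.arctan2(*(c[a]-c[b])[[1,0]]).round(3) for a,b in((2,1),(3,0))],np.mean(c,0))
a,b=w(187,245,.068),w(203,560,.068);print("bar",a,b,np.arctan2(*(b-a)[[1,0]]))
t=[w(112,112,.049),w(243,105,.049)];print("wide end",t,np.mean(t,0),np.linalg.norm(t[0]-t[1]))
t=[w(135,204,.09),w(238,204,.09)];print("roller",t,np.mean(t,0),np.linalg.norm(t[0]-t[1]))
```

```text
base [[0.5018 0.1528 0.012 ]
 [0.4976 0.2411 0.012 ]
 [0.6707 0.2513 0.012 ]
 [0.6767 0.1637 0.012 ]] [np.float64(0.1752), np.float64(0.0884), np.float64(0.1734), np.float64(0.0878)] yaws [np.float64(0.058), np.float64(0.062)] [0.58669094 0.20223023 0.012     ]
bar [0.55720152 0.20021483 0.068     ] [0.66172836 0.20567971 0.068     ] 0.05223458119957083
wide end [array([0.52143362, 0.17805958, 0.049     ]), array([0.51941472, 0.21704732, 0.049     ])] [0.52042417 0.19755345 0.049     ] 0.039039977670313225
roller [array([0.53926607, 0.18578218, 0.09      ]), array([0.53931646, 0.21354323, 0.09      ])] [0.53929126 0.19966271 0.09      ] 0.027761099455769774
```

```bash
cat >> h.py <<'E'
def up(force=False):
    s=robot.read_state();print("t%.2f"%s["time_s"],s["eef_pos"].round(4),"F",np.round(s["force"],1),"w%.4f g%.1f"%(s["grip_width"],s["grip_force"]))
    return s
E
cat > a.py <<'E'
from h import *
yaw=.06;u=np.array([np.cos(yaw),np.sin(yaw),0]);H=np.array([.539,.199,.088]);hinge=H+.118*u-[0,0,.022]
r=np.hypot(.118,.022)
def pt(th):
    a=np.pi-np.arctan2(.022,.118)-th; return hinge+r*(np.cos(a)*u+np.sin(a)*np.array([0,0,1]))-[0,0,.018]
ths=np.linspace(0,1.6,9)[1:]
for k in(0,1):
    Q=down(yaw+k*np.pi)
    print(k,[None if (q:=robot.solve_ik(list(p),list(Q))) is None else np.round(q,2).tolist() for p in(pt(0)+[0,0,.06],pt(0),pt(.8),pt(1.6),pt(1.6)+[0,0,.06])])
E
python3 a.py
```

```text
0 [[-0.19, 0.49, -0.35, 1.8, 0.21, 0.9, -2.15], [-0.23, 0.56, -0.31, 1.85, 0.23, 0.77, -2.17], [-0.19, 0.54, -0.33, 1.65, 0.2, 0.99, -2.1], [-0.19, 0.65, -0.3, 1.39, 0.2, 1.13, -2.03], [-0.19, 0.61, -0.32, 1.31, 0.19, 1.25, -2.02]]
1 [[0.24, 0.7, -1.06, 1.76, 0.69, 1.1, 0.58], [0.2, 0.76, -1.0, 1.81, 0.76, 1.01, 0.52], [0.22, 0.75, -1.05, 1.62, 0.69, 1.19, 0.65], [0.15, 0.84, -1.02, 1.35, 0.71, 1.33, 0.76], [0.15, 0.8, -1.05, 1.27, 0.68, 1.43, 0.79]]
```

```bash
cat >> a.py <<'E'
Q=down(yaw+np.pi)
robot.goto(list(pt(0)+[0,0,.06]),list(Q)); robot.movel(list(pt(0)),max_speed=.12);up()
robot.gripper_close(40);up()
for th in ths:
    robot.movel(list(pt(th)),max_speed=.12);s=up()
    if np.linalg.norm(s["force"])>50 or s["grip_width"]<.02: print("stop");break
snapw("pics/w2.png");cv2.imwrite("pics/s2.png",robot.snapshot("scene")[0][200:400,280:520])
E
python3 a.py | tail -n +3
python3 -c "
import cv2;cv2.imwrite('pics/s2b.png',cv2.resize(cv2.imread('pics/s2.png'),None,fx=3,fy=3))"
```

```text
t4.52 [0.5393 0.1994 0.0707] F [ 0.8 -0.3 -0.7] w0.0855 g0.0
t5.09 [0.5391 0.1997 0.0705] F [0.6 2.7 3.4] w0.0256 g43.2
t5.44 [0.5456 0.2001 0.0931] F [-1.   3.8  1.5] w0.0257 g41.8
t5.79 [0.5563 0.2008 0.1139] F [-1.1  5.6  1.4] w0.0252 g41.0
t6.14 [0.5712 0.2018 0.1323] F [-2.7  4.4  1.3] w0.0253 g40.5
t6.49 [0.5897 0.203  0.1475] F [-2.   4.9  3.3] w0.0257 g40.3
t6.84 [0.6108 0.2044 0.1587] F [-2.8  4.9  3. ] w0.0251 g40.2
t7.19 [0.634  0.206  0.1655] F [-2.4  5.2  3. ] w0.0250 g39.9
t7.54 [0.6581 0.2076 0.1677] F [-0.9  5.7  3.3] w0.0254 g39.9
t7.89 [0.6822 0.2092 0.1651] F [0.8 6.5 5.1] w0.0250 g40.2
```

View pics/s2b.png

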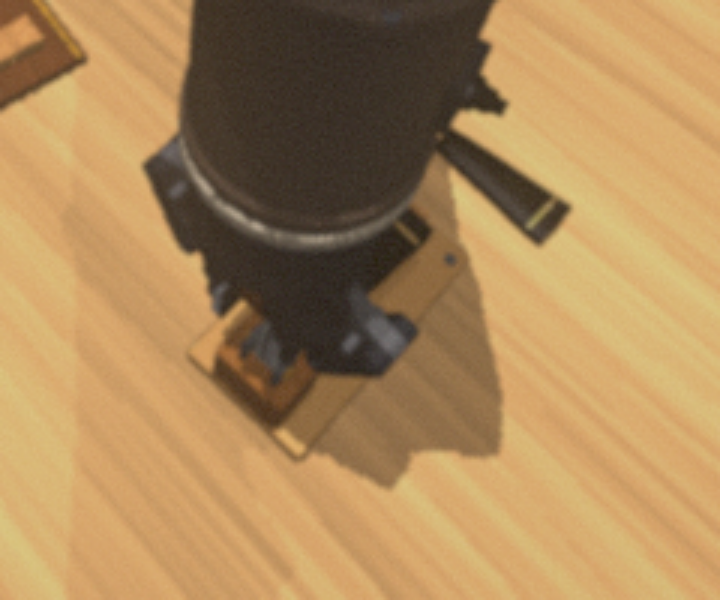

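The scene crop shows the bar raised, with no strain and the roller still gripped; tail_113 hasn't moved. I'll release it and look from the wrist at the jig and at tail_75.

Run:
```python
from h import *
robot.ungrasp();s=up();robot.movel(list(s["eef_pos"]+[0,0,.07]),max_speed=.2)
q=down(.06+np.pi)
robot.goto([.54,.2,.26],list(q));a,_,_=snapw("pics/w3.png")
b=ik((.49,-.17,.26),0.);print(b[1].round(2),b[2]);robot.set_joints(b[1]);c,_,_=snapw("pics/w4.png");up()
cv2.imwrite("pics/w34.png",np.vstack([a[40:300],c[0:260]]))
```

```text
t8.61 [0.6822 0.2074 0.1653] F [-0.2 -0.4 -0.5] w0.0855 g0.0
[ 1.08  0.5  -1.21  1.72  0.49  1.26  1.33] [6.12323400e-17 1.00000000e+00 6.12323400e-17 3.74939946e-33]
t11.23 [ 0.4906 -0.1684  0.2602] F [ 0.1  1.  -0. ] w0.0851 g0.0
```

View pics/w34.png

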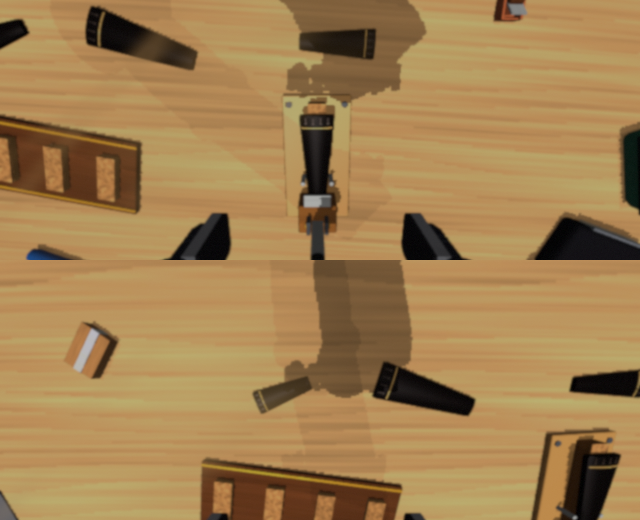

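The upper half shows the bar clear of tail_113 at (317,155), with tail_94 at (340,43). The lower half shows tail_75 at about (283,132 in the picture), shiny, and tail_132 at (425,129). I'll segment on R−B chroma.

```bash
cat >> h.py <<'E'
def tail(fn,roi,z,k=3):
    im=cv2.imread(fn);n=np.load(fn+".npz");x0,y0,x1,y1=roi
    ch=im[...,2].astype(int)-im[...,0];g=np.clip(ch[y0:y1,x0:x1],0,255).astype(np.uint8)
    t,b=cv2.threshold(g,0,1,cv2.THRESH_BINARY_INV+cv2.THRESH_OTSU);b=cv2.morphologyEx(b,cv2.MORPH_CLOSE,np.ones((k,k)))
    cs,_=cv2.findContours(b,cv2.RETR_EXTERNAL,cv2.CHAIN_APPROX_NONE,offset=(x0,y0));c=max(cs,key=cv2.contourArea)
    p=onplane("wrist",c,z,(n["p"],n["q"]));a=axis(p)
    cv2.drawContours(im,[c],-1,(0,255,0),1)
    print(fn,t,[np.round(v,4) for v in a]);return cv2.resize(im[y0:y1,x0:x1],(390,290)),a
E
python3 - <<'E'
from h import *
A=[tail("pics/w4.png",(240,105,325,165),.006),tail("pics/w4.png",(362,95,485,165),.007),
tail("pics/w3.png",(290,60,385,108),.006),tail("pics/w3.png",(298,150,336,232),.047)]
v=[a[0] for a in A];cv2.imwrite("pics/v4.png",np.vstack([np.hstack(v[:2]),np.hstack(v[2:])]))
E
```

```text
pics/w4.png 69.0 [array([ 0.4373, -0.2046]), np.float32(-1.1801), np.float32(0.1016), np.float32(0.0433)]
pics/w4.png 48.0 [array([ 0.4486, -0.0264]), np.float32(1.2956), np.float32(0.134), np.float32(0.0467)]
pics/w3.png 45.0 [array([0.4374, 0.2188]), np.float32(-1.5092), np.float32(0.0933), np.float32(0.0351)]
pics/w3.png 41.0 [array([0.5691, 0.2025]), np.float32(0.0602), np.float32(0.0999), np.float32(0.0437)]
```

View pics/v4.png

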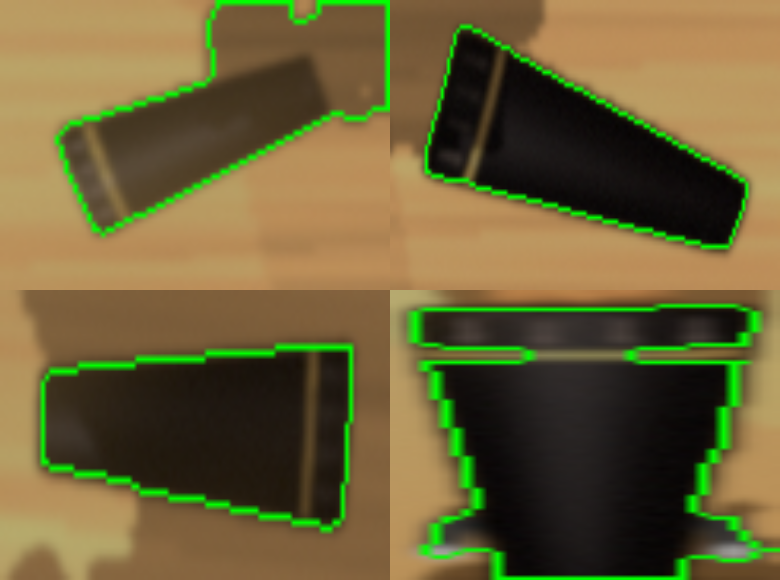

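Run:
```python
from h import *
def f(fn,roi,cs,z):
    n=np.load(fn+".npz");x0,y0,x1,y1=roi;s=np.array([(x1-x0)/390,(y1-y0)/290])
    p=onplane("wrist",np.array(cs)*s+[x0,y0]-.5+s/2,z,(n["p"],n["q"]))[:,:2]
    w,m=(p[0]+p[1])/2,(p[-2]+p[-1])/2;d=m-w
    print("wide",w.round(4),"narrow",m.round(4),"mid",((w+m)/2).round(4),"yaw",np.arctan2(d[1],d[0]).round(4),"L",np.linalg.norm(d).round(4),"widths",np.linalg.norm(p[0]-p[1]).round(4),np.linalg.norm(p[-1]-p[-2]).round(4))
f("pics/w4.png",(240,105,325,165),[(58,138),(100,235),(310,52),(330,112)],.007)
f("pics/w4.png",(362,95,485,165),[(72,27),(37,177),(357,183),(340,248)],.008)
f("pics/w3.png",(290,60,385,108),[(352,55),(342,237),(45,80),(43,175)],.007)
f("pics/w3.png",(298,150,336,232),[(25,20),(365,20),(60,75),(345,75)],.048)
```

```text
wide [ 0.4628 -0.247 ] narrow [ 0.435  -0.1777] mid [ 0.4489 -0.2124] yaw 1.952 L 0.0746 widths 0.0283 0.0165
wide [ 0.4322 -0.0886] narrow [0.4664 0.0368] mid [ 0.4493 -0.0259] yaw 1.3044 L 0.13 widths 0.0465 0.0211
wide [0.4343 0.2642] narrow [0.4361 0.1726] mid [0.4352 0.2184] yaw -1.5515 L 0.0917 widths 0.0352 0.0183
wide [0.5207 0.1978] narrow [0.5395 0.1998] mid [0.5301 0.1988] yaw 0.1067 L 0.0189 widths 0.0395 0.0336
```

```bash
cat >> h.py <<'E'
RY=-.132
REST=[np.array([.6291,-.0877]),np.array([.6195,-.1595]),np.array([.609,-.2306]),np.array([.5997,-.3017])]
PZ=.002
def pick(xy,yaw,z,w,force=40,hov=.12):
    b=ik((*xy,z+hov),yaw);assert b is not None;print("j",b[1].round(2));robot.set_joints(b[1])
    robot.movel([*xy,z],list(b[2]),max_speed=.15);up();robot.gripper_close(force);s=up()
    assert abs(s["grip_width"]-w)<.006,"grip width"
def place(i,hov=.10,dz=.0005):
    """tailpiece was gripped with the TCP PZ above its underside"""
    p=[*REST[i],.024+PZ+dz];b=ik((*REST[i],p[2]+hov),RY);assert b is not None;print("j",b[1].round(2));robot.set_joints(b[1])
    robot.movel(p,list(b[2]),max_speed=.12);up();robot.ungrasp();up()
    robot.movel([p[0],p[1],p[2]+hov],max_speed=.2)
E
python3 - <<'E'
from h import *
pick((.4489,-.2124),1.952,PZ,.0245);s=robot.read_state();robot.movel(list(s["eef_pos"]+[0,0,.1]),max_speed=.2);up()
place(0);snapw("pics/w5.png");up()
E
```

```text
j [ 0.94  0.49 -0.81  1.96  0.45  0.88  0.27]
t13.18 [ 0.4496 -0.2124  0.0027] F [0.7 0.3 0.5] w0.0854 g0.0
t13.76 [ 0.449  -0.2125  0.0024] F [-1.7 -0.1  7. ] w0.0230 g39.1
t14.41 [ 0.4484 -0.2128  0.1017] F [1.2 0.1 0.2] w0.0226 g39.2
j [ 0.66  0.77 -1.02  1.61  0.7   1.17  0.92]
t16.27 [ 0.6291 -0.0878  0.0266] F [-1.5  0.7  2. ] w0.0229 g39.4
t16.91 [ 0.6291 -0.0877  0.0265] F [-0.5 -0.  -0.1] w0.0854 g0.0
t17.61 [ 0.6282 -0.0882  0.125 ] F [ 0.  -0.5 -0.1] w0.0857 g0.0
```

Run:
```python
from h import *
pick((.4352,.2184),1.58,PZ,.0285);s=robot.read_state();robot.movel(list(s["eef_pos"]+[0,0,.1]),max_speed=.2);up()
place(1);p,_,_=snapw("pics/w6.png");up()
b=ik((.52,-.2,.28),np.pi);robot.set_joints(b[1]);snapw("pics/w6b.png");t=robot.snapshot("top")[0]
w=cv2.imread("pics/w6b.png");cv2.imwrite("pics/v6.png",np.hstack([cv2.resize(w[100:400],(400,188)),cv2.resize(t[150:240,320:460],(292,188))]))
```

```text
j [ 0.2   0.57 -1.06  1.98  0.62  0.96  1.98]
t19.92 [0.4355 0.2187 0.0025] F [0.7 0.1 0.1] w0.0851 g0.0
t20.48 [0.4354 0.2184 0.0025] F [-0.9 -2.1  7.4] w0.0271 g39.2
t21.13 [0.4353 0.2177 0.1017] F [-0.8  1.2 -0.6] w0.0272 g39.4
j [ 0.58  0.64 -0.63  1.61  0.43  1.03  1.25]
t23.67 [ 0.6194 -0.1592  0.0266] F [-1.9  0.5  3.2] w0.0271 g39.7
t24.27 [ 0.6195 -0.1595  0.0264] F [ 0.4  0.4 -0.1] w0.0854 g0.0
t24.97 [ 0.6184 -0.1597  0.1249] F [ 0.2 -0.2 -0.6] w0.0854 g0.0
```

View pics/v6.png

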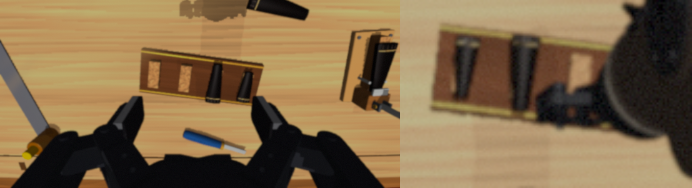

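The wrist view shows 75 and 94 sitting straight on rests 1 and 2. Next is tail_113: I'll force the yaw that keeps the camera on the robot's side, away from the raised bar.

Run:
```python
from h import *
Q=list(down(.06+np.pi));u=np.array([np.cos(.06),np.sin(.06),0]);p=np.array([.576,.2014,.040+PZ])
robot.goto(list(p+[0,0,.13]-.02*u),Q);robot.movel(list(p+[0,0,.06]),max_speed=.15);robot.movel(list(p),max_speed=.1);up()
robot.gripper_close(40);s=up();assert abs(s["grip_width"]-.0325)<.005
robot.movel(list(p-.02*u+[0,0,.0003]),max_speed=.05);up()
robot.movel(list(p-.022*u+[0,0,.12]),max_speed=.15);up()
place(2);up()
b=ik((.47,-.1,.28),np.pi);robot.set_joints(b[1]);w,_,_=snapw("pics/w7.png")
```

```text
t28.76 [0.5762 0.2018 0.0424] F [-0.3 -0.1 -0.1] w0.0852 g0.0
t29.30 [0.5763 0.2015 0.0426] F [-0.4 -0.6  5.9] w0.0308 g39.9
t29.85 [0.5546 0.2004 0.0425] F [-3.1  0.2  9.3] w0.0311 g40.3
t30.80 [0.5535 0.1995 0.161 ] F [ 0.2  0.4 -0.2] w0.0314 g39.6
j [ 0.73  0.68 -0.72  1.58  0.5   1.07  1.31]
t33.38 [ 0.6091 -0.2304  0.0266] F [-1.6  0.7  1.4] w0.0309 g39.8
t33.96 [ 0.609  -0.2306  0.0265] F [0.  1.  0.4] w0.0855 g0.0
t34.61 [ 0.6084 -0.2308  0.1256] F [-0.8 -0.4 -0.8] w0.0857 g0.0
```

View pics/w7.png

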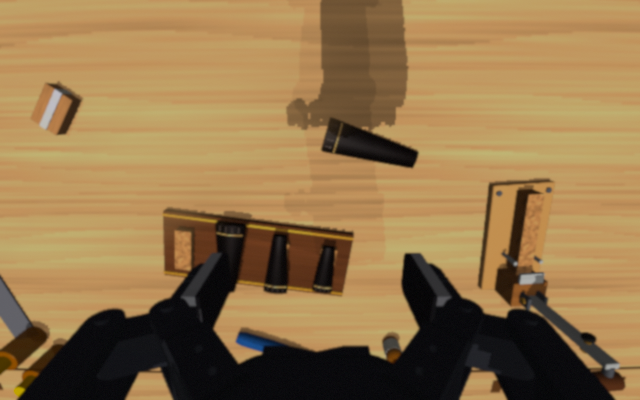

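The wrist view shows 113 straight on rest 3 and 132 untouched at (370,143). Last one, shifted 3 mm outward so the opening finger clears 113.

Run:
```python
from h import *
REST[3]=REST[3]+np.array([-.0004,-.003])
pick((.4493,-.0259),1.3044,PZ,.0365,50);s=robot.read_state();robot.movel(list(s["eef_pos"]+[0,0,.1]),max_speed=.2);up()
place(3);up()
b=ik((.50,-.2,.30),np.pi);robot.set_joints(b[1]);w,_,_=snapw("pics/w8.png")
b=ik((.42,.2,.30),np.pi);robot.set_joints(b[1]);up()
t=robot.snapshot("top")[0];sc=robot.snapshot("scene")[0]
cv2.imwrite("pics/top8.png",t)
cv2.imwrite("pics/v8.png",np.hstack([cv2.resize(t[150:225,325:455],(400,231)),cv2.resize(sc[130:250,200:320],(231,231))]))
hsv=cv2.cvtColor(t,cv2.COLOR_BGR2HSV);s=np.zeros(t.shape[:2],np.uint8);s[155:225,335:450]=(t[155:225,335:450,2]<58)
cs,_=cv2.findContours(s,cv2.RETR_EXTERNAL,cv2.CHAIN_APPROX_NONE)
for c in cs:
    if cv2.contourArea(c)>60:print([np.round(v,4) for v in axis(onplane("top",c,.033))])
```

```text
j [ 0.76  0.52 -1.09  2.06  0.59  0.92  2.22]
t37.36 [ 0.4499 -0.0259  0.0027] F [-0.3 -0.1  1. ] w0.0855 g0.0
t37.89 [ 0.4495 -0.0261  0.0026] F [-2.3 -1.5  9. ] w0.0351 g49.1
t38.54 [ 0.4491 -0.0266  0.1018] F [ 0.9  0.7 -0.7] w0.0344 g49.8
j [ 0.76  0.68 -0.61  1.53  0.42  1.07  1.49]
t40.73 [ 0.5989 -0.3044  0.0268] F [-3.1  0.7  3.9] w0.0346 g50.4
t41.28 [ 0.5993 -0.3047  0.0264] F [0.4 0.7 0.5] w0.0856 g0.0
t41.93 [ 0.5987 -0.3048  0.1256] F [-0.9 -0.  -0.9] w0.0854 g0.0
t44.39 [0.4208 0.1989 0.2997] F [ 0.3 -0.4 -0.3] w0.0852 g0.0
[array([ 0.6197, -0.0848]), np.float32(-0.2423), np.float32(0.0645), np.float32(0.0255)]
[array([ 0.6058, -0.2256]), np.float32(-0.0548), np.float32(0.1096), np.float32(0.0383)]
[array([ 0.5988, -0.3038]), np.float32(-0.1683), np.float32(0.1267), np.float32(0.0446)]
[array([ 0.6177, -0.1607]), np.float32(-0.0382), np.float32(0.0914), np.float32(0.0308)]
```

View pics/v8.png

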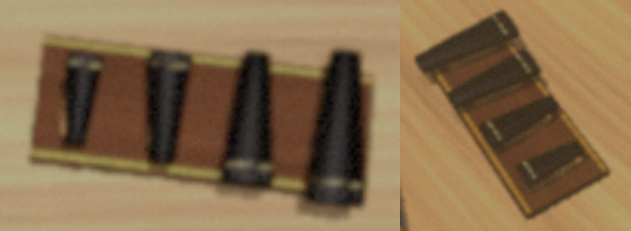

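The picture shows all four in order on rests 1 to 4, arched side up. Their axes are within about 0.05 rad of the rests and their centres within about 6 mm. Handing in.

```bash
python3 -c "
from workcell import robot
print(robot.close_job())"
```

```text
the job is handed in; nothing more can be done
None
```

The job is handed in: the bar was swung up to about 1.6 rad before tail_113 was touched, and the 75, 94, 113 and 132 mm tailpieces lie left to right on rests 1–4, arched side up, within about 6 mm of centre and 0.05 rad of straight by the final pictures, at about 44 of the 122 s; no verdict was returned.

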